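# Push an empty cream tin through the counter's waste flap

### The job

Clear the small empty blue cream tin into the waste chute without picking it up: with one fingertip press the dark sprung metal flap in the counter down and keep it open, and with the other finger push the tin over the opening's near edge so that it drops into the waste drawer below. The tin is sticky, so it must never stand on the shut flap; slide it over the counter, never lift it or squeeze it. Then take the hand away so that the flap springs shut, and leave the milk jug, the tamper and the full tin standing where they are.

Things in the scene. Friction and masses are not known exactly. Their poses are not given: they have to be found in the camera images.
- panel: Waste panel: a 4 mm stainless sheet, 480 (x) by 720 (y), lying on the counter; tin and bystanders stand on it. Origin: centre of its opening at counter level, 4 mm below the sheet's top; x away from the robot's side, y towards the flap's hinge, z up. Opening 140 (x) by 240 (y), flat black rubber line around it, near edge at x = -70 mm. A waste drawer sits hidden below.
- opening (a point): The centre of the panel's opening, at the top of the sheet; axes as the panel's. The waste drawer below is an open tray from y = -280 to +160 mm and x = -120 to +120 mm; its floor is 180 mm under the counter.
- flap_hinge (a point): Middle of the hinge line, along the panel's x at y = +117 mm, at the top of the sheet: the flap's left end seen from the robot, two bright knuckles. The flap shuts by a spring whenever let go: 0.12 N m about the hinge to start it, 0.2 N m at 0.5 rad (5 N if pressed 40 mm from the hinge); it carries the tin's weight without opening. Its top is slippery (friction 0.25).
- flap (a joint): Dark metal flap, flush with the sheet: 136 (panel's x) by 234 mm from the hinge to its free end at y = -117. Value in rad: 0 shut (level), grows as the free end swings down, stop at 0.7. Sunk by d at a spot u from the hinge line, it stands at atan(d/u). At 0.45 or more a tin dropping at the middle or nearer the free end slides down it and under the free end into the drawer.
- tin_center (a point): The centre of the empty cream tin: an upright cylinder 52 mm across and 34 mm high, 28 to 49 g, blue with a white band, a blue lid with metal rim and two black punched holes. The point is on its axis, half-way up (17 mm above its foot). It starts standing on the sheet on the robot's side of the opening. Friction on the sheet about 0.6.
- jug_mid (a point): Bystander: steel milk jug, 86 mm across and 100 mm high, a wire handle reaching 76 mm from its axis along its own +y. The point is on its axis, 50 mm above its foot.
- tamper_mid (a point): Bystander: dark steel coffee tamper standing on its 58 mm base, 80 mm high. The point is on its axis, 40 mm above its foot.
- full_tin_mid (a point): Bystander: full unopened milk tin, white with a red band, 74 mm across and 78 mm high. The point is on its axis, 39 mm above its foot.

How it is judged:
On the way, in this order (a step that is already met when the one before it is completed fails the run):
1. a finger holds the flap pressed open while the tin still stands on the sheet short of the opening (value of joint flap above 0.25 rad and contact force between the fingers and flap above 0.3 N and z of tin_center in the frame of panel above 0.015 m and x of tin_center in the frame of panel below -0.06 m), for 0.2 s.
2. the tin goes down through the opening while a finger still holds the flap open (value of joint flap above 0.2 rad and contact force between the fingers and flap above 0.2 N and z of tin_center in the frame of panel below -0.015 m), for 0.02 s.
At the end, for the whole second after the job is handed in: The tin lies in the waste drawer below the panel (its centre more than 120 mm below the counter), slower than 0.1 m/s; the flap is shut (within 0.05 rad); jug, tamper and full tin are within 25 mm of where they stood (z of tin_center in the frame of panel below -0.12 m and x of tin_center in the frame of panel between -0.12 and 0.12 m and y of tin_center in the frame of panel between -0.28 and 0.16 m and value of joint flap below 0.05 rad and linear speed of tin below 0.1 m/s and distance of each of jug_mid, tamper_mid, full_tin_mid from where it was at the start of the episode below 0.025 m); the robot touches nothing.
It fails at once if the tin is lifted (its centre more than 45 mm above the counter; standing it is at 21 mm) (z of tin_center in the frame of panel above 0.045 m).
It fails at once if the tin stands on the shut flap (its centre more than 10 mm inside the opening with the flap under 0.15 rad) (z of tin_center in the frame of panel above 0.01 m and x of tin_center in the frame of panel between -0.06 and 0.06 m and y of tin_center in the frame of panel between -0.11 and 0.11 m and value of joint flap below 0.15 rad).
It fails at once if the tin is squeezed or struck hard (more than 15 N from the fingers) (contact force between the fingers and tin above 15 N).
It fails at once if a bystander is pushed away or knocked over (moved more than 25 mm) (distance of any of jug_mid, tamper_mid, full_tin_mid from where it was at the start of the episode above 0.025 m).
It also fails if it takes over 45 s, if anything falls off the work surface, if the arm or the gripper's body presses on something with over 40 N, if the wrist force passes 120 N, or if a joint passes its speed limit or range.

### The arm

A 7-joint arm with a two-finger parallel gripper is mounted at the origin on the work surface. World frame = base frame: x ahead of the robot, y to its left, z up, the work surface at z = 0. Lengths are in m, angles in rad, forces in N, time in s.
With the tool pointing down it reaches from about 0.4 to 0.75 m from the base axis. Payload 19.5 kg.
Tool frame: the origin (TCP) lies on the centre line of the jaws, within the pads' length; the fingertips stand 11 mm ahead of it and the grasp point (between the pads) lies 8 mm behind it (ctrl.tip_extent is the z of the fingertips in the tool frame, in m); z points along the fingers, y is the line along which they close (so a half turn about z gives the same grasp; the last joint's range is limited). The gripper opens to 85 mm and grips with 20 to 120 N. Pads are 22 mm wide; open, the fingers measure 114 mm over their backs; the gripper's body (76 mm by 85 mm) begins 54 mm behind the grasp point. The pads swing forward as they close: fully open they stand 13 mm farther back than shut.
Start: joints at [-0.042, 0.707, -0.028, 1.485, 0.022, 0.951, -0.075], TCP at [0.575, 0, 0.242] pointing down, gripper open.
Joint ranges: [-2.71, 2.71], [-0.32, 2.16], [-1.57, 1.52], [0, 2.45], [-1.46, 4.6], [0, 2.02], [-2.83, 2.83]. Speed limits (rad/s): [1.89, 1.89, 2.57, 2.57, 3.01, 3.01, 3.01].

### API

Orientations are given as a unit quaternion [x, y, z, w].
In Python, from bench import ctrl gives the robot as it stands. Calls block until the motion is done:
- ctrl.reach(position, orientation): joint-space move of the TCP to a pose.
- ctrl.move_l(position, rotation=None, max_speed=0.15, f_stop=None): straight line of the TCP; rotation=None keeps the orientation; max_speed is the mean speed in m/s. With f_stop (N) it stops when the force on the tool has changed by that much, and returns True; else False.
- ctrl.movej(angles): joint-space move.
- ctrl.gripper_open() and ctrl.close_gripper(): open the fingers fully, or close them until they stop; the grip force is fixed at half the most.
- ctrl.sleep(seconds).
- ctrl.inverse_kinematics(position, orientation): joint angles nearest the present ones, or None.
- ctrl.snapshot(name): name is "scene" or "side" or "wrist"; returns the picture (480x640x3 uint8, blue, green, red); there is no depth.
- ctrl.get_calibration(name): a dict with "camera_matrix" (3x3 intrinsics, pixels), "R" (3x3) and "t" (3): a world point X has camera coordinates R X + t. Camera axes: x right, y down, z forward; pixel columns grow to the right and rows downward; lengths in m; the calibration is good to about 2 mm. A picture is of the moment at which its call begins: read the wrist's pose just before it. get_calibration takes no time and is no camera call; for the wrist camera it gives the pose at the moment of the call.
A pose or a line that the arm cannot do raises ctrl.PlanningError and nothing moves.
- ctrl.sign_off(): hands the job in; it is judged then, once.
Trained networks look in the newest picture that a camera, given by its name, has taken for a name from the list of things; names that differ only in an ending like _2 or _b are one class to them, and where a whole thing is asked for, a point or a joint stands for the part that bears it (a point fixed in the world has none). Each returns a list of dicts, best first, with "confidence" (0 to 1); they miss things now and then, are a little off and sometimes report something else, mostly with a low value. They report only what shows in the picture. A call takes as long as a camera call.
- ctrl.boxes_of(camera, query): "bbox" ([left, top, width, height] in pixels, round what is visible of it).
- ctrl.trace(camera, query): "pixels" (480x640 bool, what is visible of it) and "bbox" ([left, top, width, height] in pixels, round what is visible of it).
- ctrl.pinpoint(camera, query): "location" ([row, column] in pixels: a listed point, or the origin of a listed thing).
Readings, each from a call of its own:
- ctrl.get_t(): time.
- ctrl.get_joint_positions(): joint angles.
- ctrl.get_qvel(): joint speeds.
- ctrl.get_effort(): joint torques, N m.
- ctrl.get_eef_pos(): TCP position.
- ctrl.get_tcp_rot(): TCP orientation.
- ctrl.get_contact_force(): force on the tool from outside, world axes, zero at the start.
- ctrl.get_ft_torque(): the same for the moment, N m.
- ctrl.get_gripper_width(): finger opening in m.
- ctrl.get_finger_force(): force on a finger pad.
Only numpy, scipy, OpenCV 4.12 (cv2) and the standard library are available. Lean on these libraries where they do the work, as an engineer would, in place of code of your own. Each camera call takes 0.05 s, during which the arm holds its last target. There are 200 camera calls.

## Working session

There is one attempt and no reset: what is moved stays moved. The work goes in short steps, each a Python script; the robot and the scene stay as the last script left them, time stands still between calls to the robot, and variables do not carry over. Pictures are saved under pics/ and viewed, at most 10 in all, crops included, and the job is handed in when it is done.

```bash
ls; mkdir -p pics; cat > h.py <<'E'
from bench import ctrl
import numpy as np, cv2
def ray(cam,rc):
    c=ctrl.get_calibration(cam);K,R,t=[np.array(c[k],float) for k in("camera_matrix","R","t")]
    d=R.T@np.linalg.solve(K,[rc[1],rc[0],1]);o=-R.T@t.ravel();return o,d
def onz(cam,rc,z):
    o,d=ray(cam,rc);return o+d*(z-o[2])/d[2]
E
python3 - <<'E'
from h import *
ims=[]
Z=dict(opening=.004,flap_hinge=.004,panel=0,tin_center=.021,jug_mid=.054,tamper_mid=.044,full_tin_mid=.043)
for c in("scene","side","wrist"):
    im=ctrl.snapshot(c);cv2.imwrite(f"pics/{c}0.png",im)
    for q,z in Z.items():
        for r in ctrl.pinpoint(c,q)[:2]:print(c,q,np.round(r["location"]),round(r["confidence"],2),onz(c,r["location"],z).round(4))
print(ctrl.get_t(),ctrl.get_tcp_rot(),ctrl.tip_extent,ctrl.get_gripper_width())
E
```

```text
pics
scene opening [236. 320.] 0.79 [0.5742 0.0028 0.004 ]
scene flap_hinge [228. 373.] 0.66 [0.5691 0.119  0.004 ]
scene panel [242. 321.] 0.77 [0.5871 0.0032 0.    ]
scene tin_center [191. 289.] 0.66 [ 0.4442 -0.0496  0.021 ]
scene jug_mid [245. 161.] 0.77 [ 0.5903 -0.3129  0.054 ]
scene tamper_mid [269. 365.] 0.69 [0.7041 0.0729 0.044 ]
scene full_tin_mid [236. 473.] 0.66 [0.6574 0.3019 0.043 ]
side opening [250. 343.] 0.79 [0.5905 0.0029 0.004 ]
side opening [260. 410.] 0.64 [ 0.4542 -0.0638  0.004 ]
side flap_hinge [276. 314.] 0.72 [0.5627 0.1254 0.004 ]
side panel [251. 346.] 0.88 [ 0.5848 -0.0026  0.    ]
side tin_center [264. 410.] 0.74 [ 0.431  -0.0299  0.021 ]
side jug_mid [189. 429.] 0.58 [ 0.575  -0.3007  0.054 ]
side tamper_mid [228. 285.] 0.77 [0.7049 0.0698 0.044 ]
side full_tin_mid [278. 212.] 0.59 [0.6635 0.3076 0.043 ]
wrist opening [202. 332.] 0.75 [ 0.587  -0.0011  0.004 ]
wrist flap_hinge [ 83. 316.] 0.57 [0.5699 0.1186 0.004 ]
wrist panel [199. 332.] 0.81 [0.5873 0.0013 0.    ]
wrist tin_center [251. 201.] 0.56 [ 0.4447 -0.0513  0.021 ]
wrist tamper_mid [134. 465.] 0.56 [0.7067 0.0709 0.044 ]
1.2 [ 7.07126779e-01  7.07086782e-01 -2.49986000e-05 -2.80247216e-05] 0.011 0.08550281370973903
```

View pics/scene0.png

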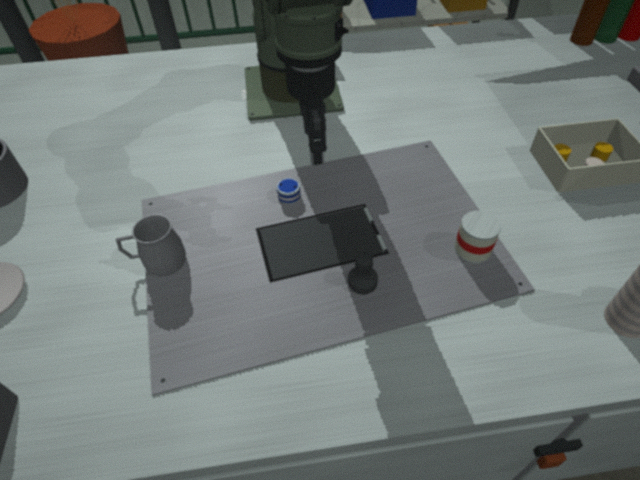

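View pics/wrist0.png

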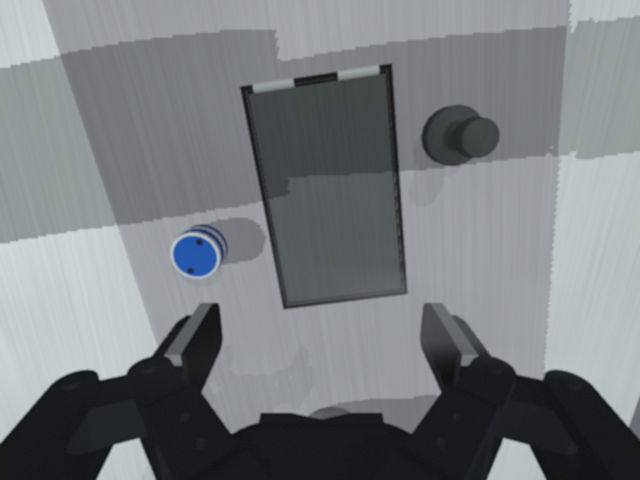

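The wrist picture shows the opening's corners at about (242,88), (390,66), (407,293) and (284,308). The tin's lid is at (196,254), the tamper is on the far side, and the jug and full tin are well away. Next I'll fit the panel pose, refine the tin position, and touch the sheet with open fingers to get the true tip height.

```bash
python3 - <<'E'
from h import *
P=np.array([onz("wrist",(r,c),.004)[:2] for c,r in((242,88),(390,66),(407,293),(284,308))])
M=np.array([(-70,120),(70,120),(70,-120),(-70,-120)])/1e3
print(P.round(4),[np.linalg.norm(P[i]-P[(i+1)%4]).round(4) for i in range(4)])
a=M-M.mean(0);b=P-P.mean(0)
th=np.arctan2((a[:,0]*b[:,1]-a[:,1]*b[:,0]).sum(),(a*b).sum());print("yaw",th,"c",P.mean(0))
print("lid",onz("wrist",(254,196),.038))
for c in("wrist","scene","side"):
    for r in ctrl.boxes_of(c,"tin_center")[:1]:print(c,r)
    m=ctrl.trace(c,"flap")
    if c=="wrist" and m: print(cv2.minAreaRect(np.argwhere(m[0]["pixels"])[:,::-1].astype(np.float32)),m[0]["confidence"])
np.savez("panel.npz",c=P.mean(0),th=th)
R=lambda v:P.mean(0)+np.array([[np.cos(th),-np.sin(th)],[np.sin(th),np.cos(th)]])@v
q=ctrl.get_tcp_rot()
p=R([-.155,.09]);print(p)
ctrl.reach([*p,.06],q); 
hit=ctrl.move_l([*p,.0],max_speed=.03,f_stop=3);print(hit,ctrl.get_eef_pos(),ctrl.get_contact_force())
ctrl.move_l([*p,.08]);print(ctrl.get_t())
E
```

```text
[[ 0.4971  0.1137]
 [ 0.642   0.1334]
 [ 0.6775 -0.1107]
 [ 0.5307 -0.1309]] [np.float64(0.1462), np.float64(0.2467), np.float64(0.1482), np.float64(0.2469)]
yaw 0.13939825015782903 c [0.58679991 0.00136203]
lid [ 0.44530587 -0.04860317  0.038     ]
wrist {'bbox': [167.2, 225.2, 63.3, 50.6], 'confidence': 0.74}
((331.3517761230469, 190.002197265625), (216.0755615234375, 138.45172119140625), 81.55247497558594) 0.7
scene {'bbox': [274.3, 175.9, 24.9, 29.5], 'confidence': 0.76}
side {'bbox': [393.4, 247.0, 30.1, 26.1], 'confidence': 0.73}
[0.42079819 0.06895219]Traceback (most recent call last):
  File "<stdin>", line 17, in <module>
bench.PlanningError: the arm cannot follow that straight line within its joint ranges
```

```bash
cat >> h.py <<'E'
from scipy.spatial.transform import Rotation as Ro
_p=np.load("panel.npz");TH=float(_p["th"]);C=_p["c"]
RZ=Ro.from_euler("z",TH).as_matrix()
def w(p): return RZ@np.array(p,float)+[*C,.0]      # panel -> world
def pan(p): return RZ.T@(np.array(p,float)-[*C,.0])
def rot(phi,tilt,flip=0):                          # jaw axis at phi in panel frame, +y finger lower by tilt
    f=phi+TH;u=np.array([np.cos(f),np.sin(f),0]);z=np.array([0,0,1.])
    y=np.cos(tilt)*u-np.sin(tilt)*z;zt=-np.sin(tilt)*u-np.cos(tilt)*z
    if flip:y=-y
    return np.c_[np.cross(y,zt),y,zt]
def qu(R): return Ro.from_matrix(R).as_quat()
E
python3 - <<'E'
from h import *
print("tin panel",pan([.445,-.0496,.021]),"tamper",pan([.7055,.071,.04]))
q=qu(rot(.42,0)); p=w([-.135,.09,.06]);print(p)
d=np.deg2rad
for x in(.42,.43,.44,.45,.46): print(x,[ctrl.inverse_kinematics([x,-.04,z],q) is not None for z in (0,.005,.01,.015)])
for ph in(35,45):
  for t in(0,10,15,20,25):
    print(ph,t,[[ctrl.inverse_kinematics(w([x,y,z]),qu(rot(d(ph),d(t),f))) is not None for x in(-.09,-.05,-.02) for y in(.02,.05) for z in(-.01,.02,.06)].count(False) for f in(0,1)])
p=w([-.13,.09,.06]);q=qu(rot(0,0))
ctrl.reach(p,q)
for z in(.0,.004,.008):
  try:
    print(z,ctrl.move_l([p[0],p[1],z],max_speed=.03,f_stop=3),ctrl.get_eef_pos(),ctrl.get_contact_force());break
  except ctrl.PlanningError: print("no",z)
ctrl.move_l([p[0],p[1],.08]);print(ctrl.get_t(),ctrl.get_joint_positions())
E
```

```text
tin panel [-0.14750545 -0.03076498  0.021     ] tamper [0.12722468 0.05246942 0.04      ]
[0.44060419 0.07173113 0.06      ]
0.42 [True, True, True, True]
0.43 [True, True, True, True]
0.44 [True, True, True, True]
0.45 [True, True, True, True]
0.46 [True, True, True, True]
35 0 [0, 0]
35 10 [0, 0]
35 15 [0, 0]
35 20 [0, 0]
35 25 [0, 0]
45 0 [0, 0]
45 10 [0, 0]
45 15 [0, 0]
45 20 [0, 0]
45 25 [0, 0]
0.0 True [0.44558533 0.07244557 0.00183714] [-0.31621524  0.66026691  9.73777492]
5.175 [-0.21688086  0.83919543 -0.02679714  2.08362051  0.0907542   0.22094571
 -0.18399715]
```

```bash
python3 - <<'E'
from h import *
tin=np.array([-.1475,-.0308]);tg=np.array([-.085,.0]);v=tg-tin;L=np.linalg.norm(v);v/=L
q=qu(rot(np.arctan2(v[1],v[0]),0))
P=lambda s,z:w([*(tin+v*s),z])
ctrl.reach(P(.004,.08),q)
ctrl.move_l(P(.004,.010),max_speed=.08)
print(ctrl.move_l(P(L+.0165,.010),max_speed=.05,f_stop=12),ctrl.get_contact_force())
ctrl.move_l(P(L+.006,.010),max_speed=.06)
ctrl.move_l(P(L-.03,.20),max_speed=.2)
im=ctrl.snapshot("wrist");cv2.imwrite("pics/w1.png",im)
for c in("wrist","scene"):
    if c=="scene":ctrl.snapshot(c)
    for k,z in(("tin_center",.021),("opening",.004),("flap_hinge",.004)):
        for r in ctrl.pinpoint(c,k)[:1]:print(c,k,np.round(r["location"]),r["confidence"],pan(onz(c,r["location"],z)).round(4))
for r in ctrl.boxes_of("wrist","tin_center")[:1]:print(r)
print(ctrl.get_t())
E
```

```text
False [-0.04383836 -0.32261558 -0.36223053]
wrist tin_center [215. 353.] 0.85 [-0.086  -0.0002  0.021 ]
wrist opening [246. 426.] 0.7 [-0.0018  0.001   0.004 ]
wrist flap_hinge [136. 494.] 0.69 [-0.0024  0.1183  0.004 ]
scene tin_center [207. 309.] 0.92 [-0.0865 -0.0002  0.021 ]
scene flap_hinge [226. 374.] 0.7 [-0.0051  0.1231  0.004 ]
{'bbox': [325.7, 186.7, 59.5, 60.9], 'confidence': 0.66}
10.4583
```

View pics/w1.png

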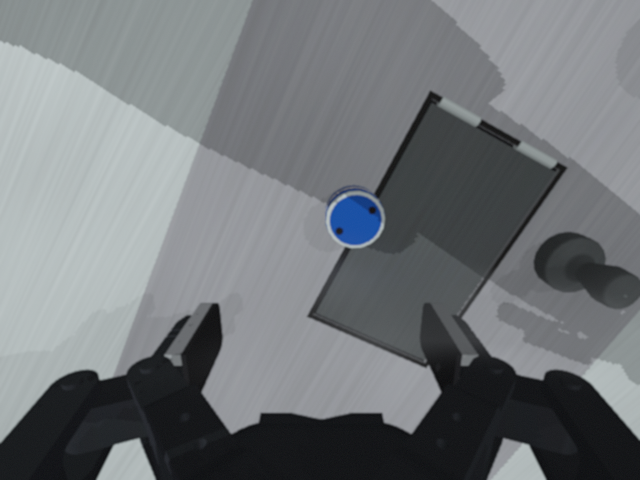

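The tin now stands at panel (-86, 0) mm, short of the edge. In the wrist picture it is at (355,215), overlapping the near rubber line. Next I'll compute the tilted press-and-push pose.

```bash
cat >> h.py <<'E'
g=np.array([(x,y,z) for x in np.linspace(-.011,.011,9) for y in np.linspace(.0425,.057,6) for z in np.linspace(-.05,-.002,49)])
def geo(phi,th,T,tin):
    R=RZ.T@rot(phi,th); A=(R@(g*[1,-1,1]).T).T+T; B=(R@g.T).T+T
    k=(A[:,2]<.038); d=np.linalg.norm(A[k,:2]-tin,axis=1);i=d.argmin()
    s=B[B[:,2]<.004]; ang=np.arctan((.004-s[:,2])/(.117-s[:,1])).max() if len(s) else 0
    return dict(Amin=A[:,2].min(),gap=d[i]-.026,cp=A[k][i],Bx=(s[:,0].min(),s[:,0].max()) if len(s) else 0,By=(s[:,1].min(),s[:,1].max()) if len(s) else 0,Bz=B[:,2].min(),ang=ang)
def solve(phi,th,tin,gap=.006,off=.0015,az=.008):
    T=np.array([-.05,.03,.02])
    for _ in range(60):
        r=geo(phi,th,T,tin); T[2]+=az-r["Amin"]; T[0]+=.7*(r["gap"]-gap); T[1]+=.7*(tin[1]+off-r["cp"][1])
    return T,geo(phi,th,T,tin)
E
python3 - <<'E'
from h import *
tin=np.array([-.086,0]);d=np.deg2rad
for ph in(35,40,45,50):
  for t in(14,17,20,23):
    T,r=solve(d(ph),d(t),tin)
    print(ph,t,T.round(3),{k:np.round(v,3).tolist() for k,v in r.items()},ctrl.inverse_kinematics(w(T),qu(rot(d(ph),d(t)))) is not None)
E
```

```text
35 14 [-0.097  0.03  -0.004] {'Amin': 0.008, 'gap': 0.006, 'cp': [-0.118, 0.002, 0.037], 'Bx': [-0.069, -0.041], 'By': [0.045, 0.074], 'Bz': -0.016, 'ang': 0.409} True
35 17 [-0.099  0.028 -0.006] {'Amin': 0.008, 'gap': 0.006, 'cp': [-0.118, 0.002, 0.038], 'Bx': [-0.071, -0.041], 'By': [0.043, 0.073], 'Bz': -0.021, 'ang': 0.481} True
35 20 [-0.101  0.027 -0.008] {'Amin': 0.008, 'gap': 0.006, 'cp': [-0.118, 0.002, 0.037], 'Bx': [-0.074, -0.041], 'By': [0.041, 0.073], 'Bz': -0.026, 'ang': 0.541} TrueTraceback (most recent call last):
  File "<stdin>", line 5, in <module>
  File "h.py", line 28, in solve
    r=geo(phi,th,T,tin); T[2]+=az-r["Amin"]; T[0]+=.7*(r["gap"]-gap); T[1]+=.7*(tin[1]+off-r["cp"][1])
  File "h.py", line 22, in geo
    k=(A[:,2]<.038); d=np.linalg.norm(A[k,:2]-tin,axis=1);i=d.argmin()
                                                            ~~~~~~~~^^
ValueError: attempt to get argmin of an empty sequence
```

```bash
sed -i 's/T=np.array(\[-.05,.03,.02\])/T=np.array([-.09,.03,-.005])/' h.py; python3 - <<'E'
from h import *
tin=np.array([-.086,0]);d=np.deg2rad
q=qu(rot(0,0));P=lambda x,z:w([x,0,z])
ctrl.reach(P(-.086+.006,.08),q);ctrl.move_l(P(-.086+.006,.010),max_speed=.1)
ctrl.move_l(P(-.0780+.0165,.010),max_speed=.04);ctrl.move_l(P(-.078+.006,.010),max_speed=.06)
ctrl.move_l(P(-.1,.20),max_speed=.25)
im=ctrl.snapshot("wrist");ctrl.snapshot("scene")
for c in("wrist","scene"):
    for k,z in(("tin_center",.021),("opening",.004)):
        for r in ctrl.pinpoint(c,k)[:1]:print(c,k,r["confidence"],pan(onz(c,r["location"],z)).round(4))
print(ctrl.get_t())
for ph in(28,34,40):
  for t in(17,19,21):
   try:
    T,r=solve(d(ph),d(t),np.array([-.0785,0]),gap=.004)
    print(ph,t,T.round(3),{k:np.round(v,3).tolist() for k,v in r.items()},ctrl.inverse_kinematics(w(T),qu(rot(d(ph),d(t)))) is not None)
   except ValueError:print(ph,t,"x")
E
```

```text
wrist tin_center 0.98 [-0.0806  0.0019  0.021 ]
wrist opening 0.89 [-0.0017 -0.0033  0.004 ]
scene tin_center 0.9 [-0.0802 -0.0026  0.021 ]
scene opening 0.95 [-0.005  -0.0035  0.004 ]
14.0333
28 17 [-0.086  0.026 -0.006] {'Amin': 0.008, 'gap': 0.004, 'cp': [-0.108, 0.002, 0.038], 'Bx': [-0.055, -0.026], 'By': [0.035, 0.065], 'Bz': -0.021, 'ang': 0.424} True
28 19 [-0.088  0.025 -0.008] {'Amin': 0.008, 'gap': 0.004, 'cp': [-0.108, 0.002, 0.037], 'Bx': [-0.057, -0.026], 'By': [0.034, 0.065], 'Bz': -0.024, 'ang': 0.465} True
28 21 [-0.089  0.024 -0.009] {'Amin': 0.008, 'gap': 0.004, 'cp': [-0.108, 0.002, 0.038], 'Bx': [-0.059, -0.026], 'By': [0.033, 0.065], 'Bz': -0.028, 'ang': 0.501} True
34 17 [-0.089  0.028 -0.006] {'Amin': 0.008, 'gap': 0.004, 'cp': [-0.108, 0.002, 0.038], 'Bx': [-0.061, -0.031], 'By': [0.042, 0.072], 'Bz': -0.021, 'ang': 0.472} True
34 19 [-0.09   0.027 -0.008] {'Amin': 0.008, 'gap': 0.004, 'cp': [-0.108, 0.002, 0.037], 'Bx': [-0.063, -0.031], 'By': [0.041, 0.072], 'Bz': -0.024, 'ang': 0.514} True
34 21 [-0.092  0.026 -0.009] {'Amin': 0.008, 'gap': 0.004, 'cp': [-0.108, 0.002, 0.038], 'Bx': [-0.064, -0.031], 'By': [0.039, 0.072], 'Bz': -0.028, 'ang': 0.549} True
40 17 [-0.092  0.03  -0.006] {'Amin': 0.008, 'gap': 0.004, 'cp': [-0.108, 0.002, 0.038], 'Bx': [-0.067, -0.037], 'By': [0.048, 0.079], 'Bz': -0.021, 'ang': 0.525} True
40 19 [-0.093  0.029 -0.008] {'Amin': 0.008, 'gap': 0.004, 'cp': [-0.108, 0.002, 0.037], 'Bx': [-0.069, -0.037], 'By': [0.047, 0.079], 'Bz': -0.024, 'ang': 0.566} True
40 21 [-0.094  0.028 -0.009] {'Amin': 0.008, 'gap': 0.004, 'cp': [-0.108, 0.002, 0.038], 'Bx': [-0.071, -0.037], 'By': [0.045, 0.078], 'Bz': -0.028, 'ang': 0.6} True
```

```bash
python3 - <<'E'
from h import *
d=np.deg2rad;ph,t=d(32),d(21)
T,r=solve(ph,t,np.array([-.0788,0]),gap=.004,off=.003);print(T,r)
np.save("T.npy",T);q=qu(rot(ph,t))
ctrl.reach(w(T+[0,0,.09]),q)
print(ctrl.move_l(w(T),max_speed=.06,f_stop=18),pan(ctrl.get_eef_pos()),ctrl.get_contact_force())
ctrl.sleep(.3)
print(ctrl.get_contact_force())
cv2.imwrite("pics/w2.png",np.hstack([ctrl.snapshot("wrist")[::1,::1][60:460,120:520],ctrl.snapshot("side")[150:350,250:450].repeat(2,0).repeat(2,1)]))
for r in ctrl.pinpoint("wrist","tin_center")[:1]:print(r["confidence"],pan(onz("wrist",r["location"],.021)))
print(ctrl.get_t())
E
```

```text
[-0.09116364  0.02689742 -0.0090978 ] {'Amin': np.float64(0.008), 'gap': np.float64(0.003999999999999997), 'cp': array([-0.10864962,  0.003     ,  0.03787457]), 'Bx': (np.float64(-0.06273677738057329), np.float64(-0.029569460077527518)), 'By': (np.float64(0.03897439691578325), np.float64(0.07107182834042511)), 'Bz': np.float64(-0.02765761097975738), 'ang': np.float64(0.5452034127095984)}
False [-0.09110843  0.0267968  -0.0088513 ] [-0.8966196  -0.10251526  2.82578865]
[-0.34932588 -1.40544978  2.62527119]
0.73 [-0.07714647 -0.00112927  0.021     ]
16.7167
```

View pics/w2.png

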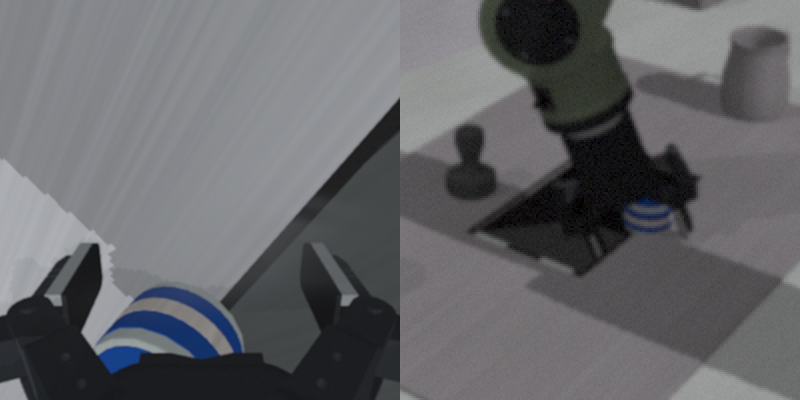

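The flap is held open and dark in the side view at about (560,220). The tin still stands on the sheet at (648,215), between the fingers. Now the push.

```bash
python3 - <<'E'
from h import *
T=np.load("T.npy")
print(ctrl.move_l(w(T+[.042,0,0]),max_speed=.05,f_stop=14),pan(ctrl.get_eef_pos()),ctrl.get_contact_force())
ctrl.sleep(.5)
cv2.imwrite("pics/w3.png",np.hstack([ctrl.snapshot("wrist")[60:460,120:520],ctrl.snapshot("side")[150:350,250:450].repeat(2,0).repeat(2,1)]))
for c in("wrist","side"):
  for r in ctrl.boxes_of(c,"tin_center")[:1]:print(c,r)
print(ctrl.get_t(),ctrl.get_contact_force())
E
```

```text
False [-0.0490995   0.02683666 -0.00904077] [ 1.4095777  -0.84364688  2.00225692]
wrist {'bbox': [207.7, 360.1, 39.4, 49.7], 'confidence': 0.56}
18.4083 [ 2.13748884 -1.43190099  2.99052449]
```

View pics/w3.png

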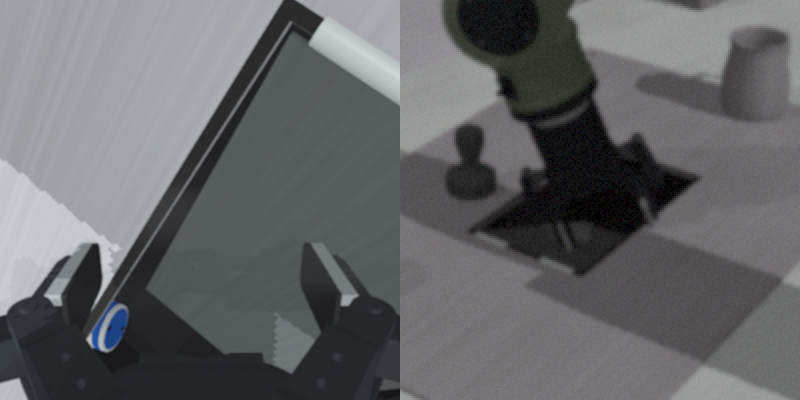

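```bash
python3 - <<'E'
from h import *
K=np.array(ctrl.get_calibration("wrist")["camera_matrix"])
for z in(.0,-.05,-.1,-.154):
    X=onz("wrist",(385,228),z);o,_=ray("wrist",(385,228));print(z,pan(X).round(3),"52mm ->px",K[0,0]*.052/np.linalg.norm(X-o))
cv2.imwrite("pics/w4.png",ctrl.snapshot("wrist")[250:480,100:420].repeat(2,0).repeat(2,1))
print(ctrl.boxes_of("wrist","tin_center")[:2],ctrl.get_contact_force(),ctrl.get_finger_force())
E
```

```text
0.0 [-0.065 -0.034 -0.   ] 52mm ->px 93.91250141776739
-0.05 [-0.072 -0.101 -0.05 ] 52mm ->px 65.31888341313183
-0.1 [-0.078 -0.168 -0.1  ] 52mm ->px 50.073088267466105
-0.154 [-0.084 -0.241 -0.154] 52mm ->px 39.991985359024
[{'bbox': [206.7, 360.8, 40.4, 49.6], 'confidence': 0.85}] [ 1.7127803  -1.35082294  2.29846302] 1.433687936514616
```

View pics/w4.png

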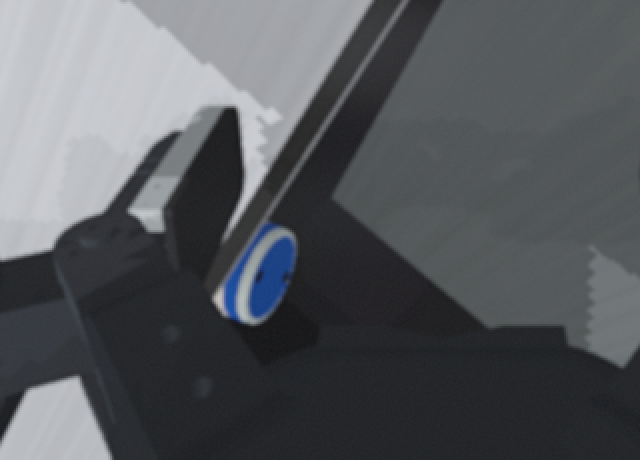

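The tin's lid appears beyond the flap's free end and well below the sheet. It's at (228,385) in the full wrist frame, and its box hasn't moved between the two pictures. Next I'll withdraw and check.

```bash
python3 - <<'E'
from h import *
T=np.load("T.npy")+[.042,0,0]
ctrl.move_l(w(T+[0,0,.06]),max_speed=.06)
ctrl.move_l(w(T+[-.03,0,.2]),max_speed=.2)
ctrl.reach(w([0,0,.25]),qu(rot(.0,0)))
ctrl.sleep(1)
im=ctrl.snapshot("scene");cv2.imwrite("pics/s5.png",np.vstack([im[120:400,60:560],]))
Z=dict(tin_center=.021,jug_mid=.054,tamper_mid=.044,full_tin_mid=.043)
for q,z in Z.items():
    for r in ctrl.pinpoint("scene",q)[:1]:print(q,round(r["confidence"],2),onz("scene",r["location"],z).round(4))
print(ctrl.get_t(),ctrl.get_contact_force())
E
```

```text
jug_mid 0.92 [ 0.5819 -0.3182  0.054 ]
tamper_mid 0.86 [0.7012 0.0716 0.044 ]
full_tin_mid 0.74 [0.6646 0.2959 0.043 ]
22.2667 [-0.22256697  0.7357461   0.72196019]
```

View pics/s5.png

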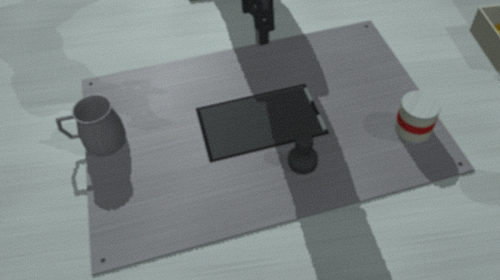

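The flap lies shut and flush at (262,122) in the crop. The tin is gone from the sheet, and the jug, tamper and full tin stand where they were.

```bash
python3 -c "
from bench import ctrl
print(ctrl.sign_off())"
```

```text
the job is handed in; nothing more can be done
None
```

I pushed the tin through the held-open flap and withdrew the hand; the flap then shut, the bystanders stand where they were, and the job is handed in at about 22 s. My last view put the tin below the sheet, past the flap's free end. I could not confirm its final depth in the drawer once the flap closed, and the hand-in returned no verdict.

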